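Put the blue slot gauge away in the gauge drawer

TASK

Two flat slot gauges stand on edge in rests on the worktop; the blue one is finished with. Pull the drawer of the small grey drawer box open, take the blue-handled gauge out of its rest and slide its blade gently down into the slot of the blue holder in the drawer until it is fully home, without dropping it in, let go, then push the drawer fully shut. Leave the red-handled gauge in its rest, and do not disturb the ring gauge, the drilled block and the vee block lying about.

Things in the scene. Friction and masses are not known exactly. Their poses are not given: they have to be found in the camera images.
- cabinet: fixed grey steel drawer box on the worktop, 200 deep (x) x 190 wide (y) x 102 high mm, with one drawer. Origin: centre of its underside, on the worktop; -x is its front, towards which the drawer opens. Its front face is 100 mm from the origin. It stands anywhere within some centimetres, turned by up to about 10 degrees.
- drawer (a joint): how far the white-fronted drawer is pulled out, m: 0 shut, 0.135 fully open, along the cabinet's -x. At 0.115 or more the two holders inside are fully clear of the cabinet. The drawer front is 80 high (top edge 88 mm above the worktop); the side walls are 50 mm above the worktop.
- drawer_handle (a point): middle of the drawer's steel bar handle: a horizontal round bar 10 mm thick, 90 mm long along the cabinet's y, its axis 50 mm in front of the drawer front and 87 mm above the worktop. It can be pinched from above, one finger before and one behind the bar. Moves with the drawer; its axes are the cabinet's.
- gauge_blue: the blue-handled gauge, about 120 g: a flat steel blade 80 long (x) x 5 thick (y) x 30 high (z) mm below a blue grip bar 96 long (x) x 14 thick (y) x 30 high, together 60 mm high. Origin: middle of the blade's lower edge; z up, the grip bar spans z = 30 to 60 mm. Either way round is alike. At the start it stands upright in a rest, lower edge 8 mm above the worktop.
- gauge_red: the same gauge with a red grip bar, standing in the other rest; it stays there. Origin and axes as for the blue one.
- rest_blue: fixed low rest in which the blue gauge starts (left or right of the drawer box): dark foot 100 (x) x 60 (y) x 8 mm with two aluminium cheeks up to 31 mm above the worktop that leave a trough 8 mm wide along x. Origin: centre of the underside.
- rest_red: the like rest under the red gauge, on the other side.
- holder_blue: blue plastic block in one of the drawer's two side-by-side compartments (hidden while shut), 110 (x) x 70 (y) x 41 (z) mm, its top 53 mm above the worktop. One slot in its top along x in the middle: 88 long, 8 wide, 29 deep, the mouth flared to 18 mm wide. Origin: centre of the underside. It rides with the drawer, with 1 to 2 mm of play, in either compartment.
- holder_blue_slot (a point): middle of the floor of the blue holder's slot, 12 mm above the block's underside and 29 mm below its top; x along the slot, z up. A gauge fully home has its origin here, its grip bar 1 mm above the block.
- holder_red: the same holder block in red, in the other compartment; its slot stays empty.
- ring_gauge: loose steel ring gauge, 54 mm across, 16 mm high, lying on the worktop; a bystander. Origin: centre of its underside.
- parallel_block: loose drilled steel block 76 x 50 x 25 mm lying on the worktop; a bystander. Origin: centre of its underside.
- vee_block: loose steel vee block 45 x 60 x 40 mm standing on the worktop; a bystander. Origin: centre of its underside.

How it is judged:
On the way, in this order (a step that is already met when the one before it is completed fails the run):
1. the drawer is pulled open, at least 100 mm (value of joint drawer above 0.1 m), for 0.2 s.
2. with the drawer open, the blue gauge is lifted clear of its rest (value of joint drawer above 0.09 m and height (world z) of gauge_blue above 0.045 m), for 0.1 s.
3. with the drawer open, the blue gauge is fully home and upright in the blue holder's slot, released (horizontal distance between gauge_blue and holder_blue_slot below 0.009 m and z of gauge_blue in the frame of holder_blue_slot between -0.003 and 0.004 m and angle between the z axis of gauge_blue and the z axis of holder_blue_slot, either way round below 0.12 rad and angle between the x axis of gauge_blue and the x axis of holder_blue_slot, either way round below 0.12 rad and value of joint drawer above 0.06 m and contact force between the fingers and gauge_blue below 0.1 N), for 0.2 s.
At the end, for the whole second after the job is handed in: the blue gauge is at rest, released, upright (within 7 degrees) and fully home (within 4 mm) in the slot of the blue holder, the drawer is shut to within 6 mm, and the red gauge still stands in its rest (horizontal distance between gauge_blue and holder_blue_slot below 0.009 m and z of gauge_blue in the frame of holder_blue_slot between -0.003 and 0.004 m and angle between the z axis of gauge_blue and the z axis of holder_blue_slot, either way round below 0.12 rad and angle between the x axis of gauge_blue and the x axis of holder_blue_slot, either way round below 0.12 rad and value of joint drawer below 0.006 m and linear speed of gauge_blue below 0.02 m/s and contact force between the fingers and gauge_blue below 0.1 N and angle between holder_blue's own z axis and vertical below 0.08 rad and horizontal distance between gauge_red and rest_red below 0.02 m and height (world z) of gauge_red below 0.015 m and angle between gauge_red's own z axis and vertical below 0.35 rad); the robot touches nothing.
It fails at once if the blue gauge is dropped into the holder: let go over the slot while still more than 12 mm above home (contact force between the fingers and gauge_blue below 0.1 N and horizontal distance between gauge_blue and holder_blue_slot below 0.05 m and z of gauge_blue in the frame of holder_blue_slot above 0.012 m).
It fails at once if the red gauge is moved by more than 15 mm (distance of gauge_red from where it was at the start of the episode above 0.015 m).
It fails at once if the blue gauge is forced into the holder (more than 40 N between them) (contact force between gauge_blue and holder_blue above 40 N).
It fails at once if the ring gauge, the drilled block or the vee block is moved by more than 20 mm (distance of any of ring_gauge, parallel_block, vee_block from where it was at the start of the episode above 0.02 m).
It also fails if it takes over 64 s, if anything falls off the work surface, if the arm or the gripper's body presses on something with over 40 N, if the wrist force passes 120 N, or if a joint passes its speed limit or range.

ROBOT

A 6-joint arm with a two-finger parallel gripper is mounted at the origin on a cart in front of the work surface, level with it; the furniture and walls round the work are solid. World frame = base frame: x ahead of the robot, y to its left, z up, the work surface at z = 0. Lengths are in m, angles in rad, forces in N, time in s.
With the tool pointing down it reaches from about 0.3 to 0.775 m from the base axis. Payload 14.6 kg.
Tool frame: the origin (TCP) lies midway between the tips of the shut fingers; the grasp point (between the pads) lies 19 mm behind it (ctrl.pinch_z is the z of the grasp point in the tool frame, in m); z points along the fingers, y is the line along which they close (so a half turn about z gives the same grasp; the last joint's range is limited). The gripper opens to 94 mm and grips with 3 to 60 N. Pads are 16 mm wide; open, the fingers measure 119 mm over their backs; the gripper's body (75 mm by 177 mm) begins 78 mm behind the grasp point.
Start: joints at [1.26, 0.3, 1.521, -0, 1.321, -0.067], TCP at [0.133, 0.534, 0.205] pointing down, gripper open.
Joint ranges: [-3.03, 3.03], [-0.79, 2.21], [0.23, 2.52], [-1.04, 4.18], [0, 3.07], [-2.55, 2.55]. Speed limits (rad/s): [2.22, 2.22, 2.57, 3.14, 3.14, 3.14].

INTERFACE

Orientations are given as [roll, pitch, yaw] about the fixed x, y, z axes, in that order (R = Rz(yaw) Ry(pitch) Rx(roll)).
In Python, from station import ctrl, camera, ticket gives the robot as it stands. The module is installed in compiled form; this text tells all that it offers.
- The arm moves only by the shell command python3 -m inch 'ROWS' [FORCE]. ROWS is text: rows parted by semicolons, each of 7 numbers parted by spaces: the opening, from -1 (shut) to 1 (fully open), then the shift along the tool's x, y, z in units of 0.03 m (1.0 is 0.03 m), then the turn, a rotation vector about the tool's x, y, z in units of 10 degrees (1.0 is 10 degrees). In form: grip dx dy dz rx ry rz; .... A call has 1 to 10 rows; each row shifts and turns the commanded pose from where the row before left it, along the tool's axes as they then stand; what a row does not reach is not made up. A row lasts 1/8 s, in which the tool goes at most 62.5 mm and 10.7 degrees, less where a joint would pass 70% of its speed; a pose out of reach is approached as far as the arm can. A call with a number of a shift or a turn outside -1 to 1 is refused whole. A call with a gripper value outside its range is refused whole. The fingers move at their own pace and stop on an object; FORCE is the grip in N (left out, the last holds). Time passes only in rows, so rows that do not move let the fingers close. It gives the time, the measured TCP pose, the force, the opening and the grip force at its end, in the units of the state.
- ctrl.get_obs(): the state, without advancing time (a new reading comes with each control period).
- camera(name): name is "scene" or "side" or "wrist"; returns a dict with "img" (420x560x3 uint8, blue, green, red), "range_z" (420x560 float32, m along the optical axis (not along the pixel's ray), 0 where there is no reading), "intrinsics" (3x3 intrinsics, pixels), "view" (4x4, takes a point from world to camera coordinates). Camera axes: x right, y down, z forward; pixel columns grow to the right and rows downward; lengths in m; the calibration is good to about 2 mm. A picture is of the moment at which its call begins.
- ticket.hand_in(): hands the job in; it is judged then, once.
The state is a dict: "time_s": time; "qpos": joint angles; "joint_vel": joint speeds; "tau": joint torques, N m; "ee_pos": TCP position; "eef_rot": TCP orientation; "force": force on the tool from outside, world axes, zero at the start; "moment": the same for the moment, N m; "grip_width": finger opening in m; "grip_force": force on a finger pad.
Only numpy, scipy, OpenCV 4.12 (cv2) and the standard library are available. Lean on these libraries where they do the work, as an engineer would, in place of code of your own. Each camera call takes 0.05 s, during which the arm holds its last target. There are 200 camera calls.

## Working session

There is one attempt and no reset: what is moved stays moved. The work goes in short steps, Python scripts to look and compute and a shell command to move; the robot and the scene stay as the last step left them, time stands still between calls to the robot, and variables do not carry over. Pictures are saved under pics/ and viewed, at most 10 in all, crops included, and the job is handed in when it is done.

```bash
mkdir -p pics
cat > h.py <<'E'
import numpy as np, cv2
from station import ctrl, camera
from scipy.spatial.transform import Rotation as R
def shot(n,f=None):
    c=camera(n)
    if f: cv2.imwrite('pics/'+f,c['img'])
    return c
def pts(c,m=None):
    # world points of masked pixels by range
    z=c['range_z']; m=(z>0) if m is None else (m&(z>0))
    v,u=np.nonzero(m); K=c['intrinsics']; d=z[v,u]
    P=np.stack([(u-K[0,2])/K[0,0]*d,(v-K[1,2])/K[1,1]*d,d,np.ones_like(d)])
    return (np.linalg.inv(c['view'])@P)[:3].T,u,v
def hsv(c): return cv2.cvtColor(c['img'],cv2.COLOR_BGR2HSV)
def state():
    o=ctrl.get_obs(); print({k:np.round(v,4).tolist() for k,v in o.items() if k in('time_s','qpos','ee_pos','eef_rot','force','grip_width','grip_force')}); return o
def togo(p,yaw,roll=np.pi):
    """units: tool shift and rotvec from current to world TCP p with tool down and tool x yaw"""
    o=ctrl.get_obs(); A=R.from_euler('xyz',o['eef_rot']); B=R.from_euler('xyz',[roll,0,yaw])
    print('shift',np.round(A.inv().apply(np.array(p)-o['ee_pos'])/.03,2),'turn',np.round(np.degrees((A.inv()*B).as_rotvec())/10,2))
E
python3 - <<'E'
from h import *
state()
for n in('scene','side'):
    c=shot(n,n+'0.png'); print(n,np.linalg.inv(c['view'])[:3,3].round(2))
a=cv2.imread('pics/scene0.png');b=cv2.imread('pics/side0.png')
cv2.imwrite('pics/both.png',cv2.resize(np.vstack([a,b]),(400*1,600)))
E
```

```text
{'time_s': 0.0, 'qpos': [1.2604, 0.3004, 1.5216, -0.0, 1.3207, -0.0666], 'ee_pos': [0.1327, 0.5335, 0.2049], 'eef_rot': [-3.1405, -0.0001, 2.8978], 'force': [0.1439, -0.6554, 0.3429], 'grip_force': 0.0, 'grip_width': 0.0942}
scene [0.18 0.67 0.95]
side [ 0.43 -1.09  0.71]
```

View pics/scene0.png

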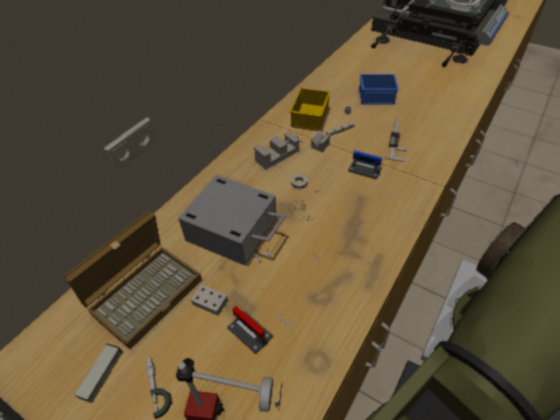

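View pics/side0.png

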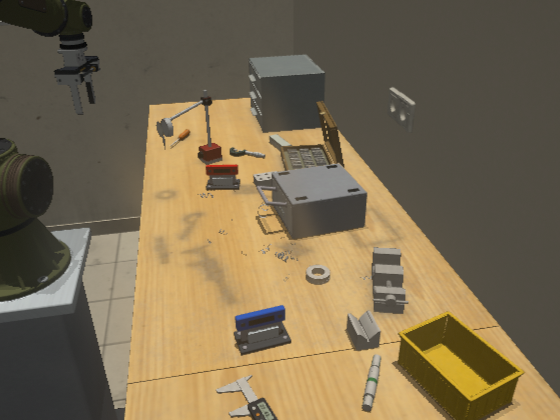

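Scene shows the drawer box at (230,215), red gauge (250,322), blue gauge (366,160), ring (299,182), drilled block (210,299), vee block (320,142). The side view shows the blue gauge at (262,325) and the box at (320,200).

Run:
```python
from h import *
def rect(P,lab):
    r=cv2.minAreaRect((P[:,:2]*1000).astype(np.float32)); b=cv2.boxPoints(r)
    print(lab,len(P),'c',np.round(r[0],1),'size',np.round(r[1],1),'ang',round(r[2],1),'z',np.percentile(P[:,2],[5,50,95]).round(4))
for n in('scene','side'):
    c=shot(n); h=hsv(c); P,u,v=pts(c)
    H=h[v,u]
    near=(P[:,0]>.2)&(P[:,0]<.95)&(abs(P[:,1])<.5)
    top=near&(P[:,2]>.096)&(P[:,2]<.108)
    m=np.zeros(c['range_z'].shape,np.uint8); m[v[top],u[top]]=255
    k,l,st,ce=cv2.connectedComponentsWithStats(cv2.morphologyEx(m,cv2.MORPH_OPEN,np.ones((3,3))))
    i=1+np.argmax(st[1:,4]); Q,_,_=pts(c,l==i); rect(Q,n+' cabtop')
    hd=near&(P[:,2]>.08)&(P[:,2]<.096)&(P[:,0]<Q[:,0].min()+.02); 
    rect(P[hd],n+' handle?'); 
    bl=near&(H[:,0]>105)&(H[:,0]<130)&(H[:,1]>150)&(H[:,2]>60)&(P[:,2]>.03); rect(P[bl],n+' blue'); 
    t=bl&(P[:,2]>.065); rect(P[t],n+' bluetop')
    rd=near&((H[:,0]<6)|(H[:,0]>174))&(H[:,1]>150)&(P[:,2]>.03)&(P[:,2]<.09)&(P[:,0]<.6);rect(P[rd],n+' red')
    # others
    o=near&(P[:,2]>.012)&(P[:,2]<.2); m[:]=0; m[v[o],u[o]]=255
    k,l,st,ce=cv2.connectedComponentsWithStats(m)
    for i in range(1,k):
        if st[i,4]>60: rect(pts(c,l==i)[0],f'   {n} comp px{ce[i].round()}')
```

```text
scene cabtop 3718 c [752.5  86.3] size [201.  191.9] ang 5.3 z [0.0988 0.1017 0.1045]
scene handle? 379 c [550.2 243. ] size [124.6 559.3] ang 30.3 z [0.0815 0.0873 0.0941]
scene blue 75 c [ 528.3 -348.9] size [86.4 13.8] ang 9.1 z [0.0616 0.0654 0.0698]
scene bluetop 42 c [ 527.5 -347.9] size [83.5 11.5] ang 9.1 z [0.0652 0.0671 0.0709]
scene red 374 c [495.7 397.1] size [ 84.5 205.1] ang 18.3 z [0.047  0.0658 0.0697]
   scene comp px[305. 118.] 493 c [ 822.9 -471.9] size [121.   79.1] ang 13.4 z [0.0151 0.0459 0.071 ]
   scene comp px[322. 139.] 278 c [ 719.1 -425.7] size [147.3  49.6] ang 88.8 z [0.014 0.027 0.04 ]
   scene comp px[277. 149.] 901 c [ 815.6 -266.8] size [166.3  67.1] ang 71.2 z [0.0159 0.0421 0.0629]
   scene comp px[367. 161.] 439 c [ 528.2 -347.9] size [96.5 25.5] ang 10.2 z [0.0155 0.0465 0.0679]
   scene comp px[230. 218.] 5702 c [725.2  84.5] size [257.  193.4] ang 5.3 z [0.0269 0.1005 0.1041]
   scene comp px[299. 180.] 116 c [ 683.6 -183.6] size [52.9 51.6] ang 67.3 z [0.0126 0.0156 0.0184]
   scene comp px[132. 280.] 9276 c [807.  377.7] size [240.2 173.4] 
[... 1247 characters left out ...]
ide comp px[222. 173.] 552 c [522.9 314.5] size [23.  96.3] ang 80.2 z [0.0155 0.0447 0.068 ]
   side comp px[388. 279.] 1868 c [ 821.2 -270. ] size [168.5  68.7] ang 70.2 z [0.0185 0.0501 0.0641]
   side comp px[318. 272.] 238 c [ 688.  -185.5] size [55.7 52.6] ang 61.0 z [0.0132 0.0166 0.0188]
   side comp px[261. 323.] 1302 c [ 531.3 -354. ] size [32.5 95.1] ang 88.5 z [0.0159 0.0481 0.0696]
   side comp px[364. 329.] 842 c [ 722.9 -390.2] size [64.7 46.6] ang 89.2 z [0.0155 0.0313 0.0423]
   side comp px[437. 337.] 2364 c [ 827.6 -477.9] size [121.5  80. ] ang 17.5 z [0.0157 0.0487 0.0725]
   side comp px[375. 366.] 207 c [ 715.7 -476.5] size [62.2 17.4] ang 60.7 z [0.0132 0.0174 0.0205]
```

```bash
python3 - <<'E'
from h import *
a=np.radians(5.1); cx=np.array([np.cos(a),np.sin(a)]); cy=np.array([-cx[1],cx[0]])
for n in('scene','side'):
    c=shot(n); P,u,v=pts(c); d=P[:,:2]-[.754,.085]; x=d@cx; y=d@cy
    m=(x<-.125)&(x>-.19)&(abs(y)<.07)&(P[:,2]>.06)&(P[:,2]<.11)
    for lo,hi in((-.045,-.02),(-.02,.02),(.02,.045)):
        q=m&(y>lo)&(y<hi); print(n,lo,q.sum(),'x',np.percentile(x[q],[5,50,95]).round(3),'z',np.percentile(P[q,2],[5,50,95]).round(3))
    print('yext',np.percentile(y[m&(x<-.14)],[2,98]).round(4))
    f=(abs(y)<.08)&(x>-.125)&(x<-.085)&(P[:,2]>.02)&(P[:,2]<.08); print('front x',np.percentile(x[f],[10,50,90]).round(4))
E
python3 -m inch '1 0 0 -1 0 0 0; 1 0 0 -1 0 0 0; 1 0 0 -1 0 0 0; 1 0 0 -1 0 0 0; 1 0 0 -1 0 0 0; 1 0 0 0 0 0 0'
python3 -c "
from h import *
togo([.602,.0715,.35],np.radians(95.1))"
```

```text
scene -0.045 48 x [-0.155 -0.148 -0.128] z [0.082 0.089 0.092]
scene -0.02 49 x [-0.156 -0.152 -0.146] z [0.087 0.09  0.093]
scene 0.02 38 x [-0.155 -0.152 -0.133] z [0.084 0.09  0.092]
yext [-0.046   0.0497]
front x [-0.1024 -0.1004 -0.0993]
side -0.045 23 x [-0.152 -0.149 -0.14 ] z [0.08  0.091 0.095]
side -0.02 30 x [-0.152 -0.15  -0.144] z [0.089 0.091 0.095]
side 0.02 36 x [-0.152 -0.141 -0.128] z [0.082 0.088 0.093]
yext [-0.051   0.0468]
front x [-0.1005 -0.0976 -0.0965]
time_s: 1.05
ee_pos: [0.1329, 0.5341, 0.3573]
eef_rot: [3.138, 0.0, 2.898]
force: [-0.3, 0.2, -0.5]
grip_width: 0.0939
grip_force: 0.0
shift [-18.9  -11.19   0.21] turn [ 0.02 -0.01  7.09]
```

```bash
python3 -m inch '1 -1 -.59 0 0 0 0; 1 -1 -.59 0 0 0 0;1 -1 -.59 0 0 0 0;1 -1 -.59 0 0 0 0;1 -1 -.59 0 0 0 0;1 -1 -.59 0 0 0 0;1 -1 -.59 0 0 0 0;1 -1 -.59 0 0 0 0;1 -1 -.59 0 0 0 0;1 -1 -.59 0 0 0 0' >/dev/null
python3 -m inch '0 -1 -.59 0 0 0 0; 0 -1 -.59 0 0 0 0;0 -1 -.59 0 0 0 0;0 -1 -.59 0 0 0 0;0 0 0 0 0 0 1;0 0 0 0 0 0 1;0 0 0 0 0 0 1;0 0 0 0 0 0 1;0 0 0 0 0 0 1;0 0 0 0 0 0 1'>/dev/null
python3 -m inch '-.3 0 0 0 0 0 1;-.3 0 0 0 0 0 0'
python3 -c "
from h import *
togo([.6036,.0716,.30],np.radians(95.1))"
```

```text
time_s: 3.8
ee_pos: [0.4804, 0.1918, 0.3543]
eef_rot: [-3.14, 0.0, 1.677]
force: [-0.3, -0.5, 0.5]
grip_width: 0.0335
grip_force: 0.0
shift [-4.42  3.66  1.81] turn [-0.01  0.    0.1 ]
```

```bash
python3 -m inch '-.3 -.88 .73 .36 0 0 0; -.3 -.88 .73 .36 0 0 0; -.3 -.88 .73 .36 0 0 0; -.3 -.88 .73 .36 0 0 0; -.3 -.88 .73 .36 0 0 .1;-.3 0 0 1 0 0 0;-.3 0 0 1 0 0 0; -.3 0 0 1 0 0 0; -.3 0 0 0 0 0 0; -.3 0 0 0 0 0 0'
python3 - <<'E'
from h import *
c=shot('wrist','w1.png'); P,u,v=pts(c)
a=np.radians(5.1); cx=np.array([np.cos(a),np.sin(a)]); cy=np.array([-cx[1],cx[0]])
d=P[:,:2]-[.754,.085]; x=d@cx; y=d@cy
m=(x<-.13)&(x>-.18)&(abs(y)<.07)&(P[:,2]>.06)&(P[:,2]<.11); print(m.sum(),np.percentile(x[m],[5,50,95]),np.percentile(y[m],[5,95]),np.percentile(P[m,2],[5,50,95]))
togo([.6036,.0716,.072],np.radians(95.1))
E
```

```text
time_s: 5.05
ee_pos: [0.6036, 0.0722, 0.2126]
eef_rot: [3.14, 0.0, 1.661]
force: [-0.2, -0.2, 0.1]
grip_width: 0.0328
grip_force: 0.0
1817 [-0.15249595 -0.14676422 -0.13290607] [-0.04544999  0.04700121] [0.08711809 0.09107344 0.09293788]
shift [-0.02 -0.01  4.7 ] turn [0.01 0.   0.  ]
```

View pics/w1.png

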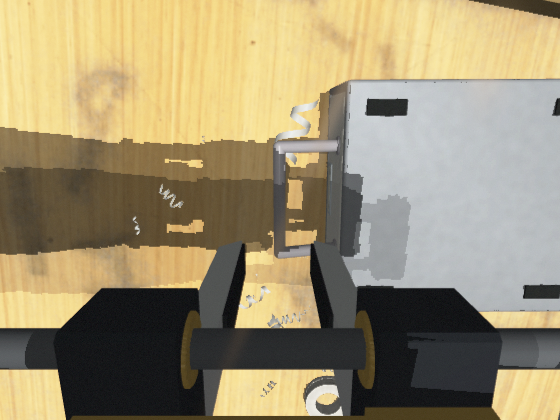

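The bar (col 280, rows 145–255) lies midway between the fingers (about col 280). Descending.

```bash
python3 -m inch '-.3 0 0 1 0 0 0;-.3 0 0 1 0 0 0;-.3 0 0 1 0 0 0;-.3 0 0 1 0 0 0;-.3 0 0 .7 0 0 0;-.3 0 0 0 0 0 0;-1 0 0 0 0 0 0;-1 0 0 0 0 0 0;-1 0 0 0 0 0 0;-1 0 0 0 0 0 0' 30
python3 -c "
from h import *
o=ctrl.get_obs()
togo(o['ee_pos']-.133*np.array([np.cos(.089),np.sin(.089),0]),np.radians(95.1))"
```

```text
time_s: 6.35
ee_pos: [0.6038, 0.0722, 0.0715]
eef_rot: [3.14, 0.0, 1.659]
force: [0.1, -0.2, 7.3]
grip_width: 0.0092
grip_force: 30.0
shift [-0.   -4.43 -0.01] turn [ 0.01  0.   -0.01]
```

```bash
python3 -m inch '-1 0 -.5 0 0 0 0;-1 0 -.5 0 0 0 0;-1 0 -.5 0 0 0 0;-1 0 -.5 0 0 0 0;-1 0 -.5 0 0 0 0;-1 0 -.5 0 0 0 0;-1 0 -.5 0 0 0 0;-1 0 -.5 0 0 0 0;-1 0 -.33 0 0 0 0;-1 0 0 0 0 0 0'
```

```text
time_s: 7.6
ee_pos: [0.4741, 0.0599, 0.0715]
eef_rot: [3.14, 0.001, 1.659]
force: [-0.5, -6.8, 7.0]
grip_width: 0.0088
grip_force: 30.0
```

```bash
python3 -m inch '-.3 0 0 0 0 0 0;-.3 0 0 0 0 0 0;-.3 0 0 0 0 0 0;-.3 0 0 -1 0 0 0;-.3 0 0 -1 0 0 0;-.3 0 0 -1 0 0 0;-.3 0 0 -1 0 0 0;-.3 0 0 -1 0 0 0;-.3 0 0 -1 0 0 0;-.3 0 0 0 0 0 0'
python3 - <<'E'
from h import *
a=np.radians(5.1); cx=np.array([np.cos(a),np.sin(a)]); cy=np.array([-cx[1],cx[0]])
for n in('scene','side','wrist'):
    c=shot(n,n+'2.png'); P,u,v=pts(c); H=hsv(c)[v,u]; d=P[:,:2]-[.754,.085]; x=d@cx; y=d@cy
    reg=(x>-.27)&(x<-.08)&(abs(y)<.1)
    for nm,hm in(('blue',(H[:,0]>100)&(H[:,0]<130)&(H[:,1]>120)),('red',((H[:,0]<8)|(H[:,0]>172))&(H[:,1]>120))):
        m=reg&hm&(P[:,2]>.045)&(P[:,2]<.062)
        if m.sum()>20:
            r=cv2.minAreaRect((P[m,:2]*1000).astype(np.float32)); print(n,nm,m.sum(),r,'xl',np.percentile(x[m],[2,98]).round(4),'yl',np.percentile(y[m],[2,98]).round(4),'z',np.percentile(P[m,2],[5,50,95]))
a=cv2.imread('pics/scene2.png')[150:300,150:330]
E
cd pics; python3 -c "
import cv2,numpy as np
a=cv2.imread('scene2.png')[130:310,150:360];b=cv2.imread('wrist2.png')
cv2.imwrite('m2.png',np.hstack([cv2.resize(b,(400,300)),cv2.resize(a,(350,300))]))"
```

```text
time_s: 8.85
ee_pos: [0.4745, 0.0608, 0.2521]
eef_rot: [3.138, 0.0, 1.659]
force: [-0.2, 0.1, -0.7]
grip_width: 0.0334
grip_force: 0.0
scene blue 674 ((603.2781982421875, 28.9909610748291), (105.5094985961914, 76.7601547241211), 5.916748046875) xl [-0.2042 -0.1056] yl [-0.075  -0.0054] z [0.04748152 0.05202824 0.05535182]
scene red 796 ((593.8511352539062, 110.03323364257812), (112.61458587646484, 76.88957977294922), 5.316679954528809) xl [-0.2045 -0.1046] yl [0.0035 0.0766] z [0.04672003 0.05192445 0.05524941]
side blue 555 ((598.9304809570312, 32.92692565917969), (106.32908630371094, 83.97100830078125), 4.69918155670166) xl [-0.206  -0.1083] yl [-0.077  -0.0059] z [0.04832433 0.05319813 0.05559014]
side red 507 ((595.9848022460938, 113.15382385253906), (102.66621398925781, 83.18648529052734), 4.153594493865967) xl [-0.203  -0.1073] yl [0.0039 0.0785] z [0.04841986 0.05289533 0.05542809]
wrist blue 6032 ((600.4420776367188, 29.71546745300293), (108.00021362304688, 76.45537567138672), 5.11095666885376) xl [-0.2098 -0.1077] yl [-0.0752 -0.0067] z [0.0485062  0.05332336 0.05465002]
wrist red 6752 ((592.582275390625, 111.0563735961914), (107.75992584228516, 69.84133911132812), 5.565652847290039) xl [-0.2102 -0.1082] yl [0.0067 0.0738] z [0.04947019 0.05322578 0.05462864]
```

View pics/m2.png

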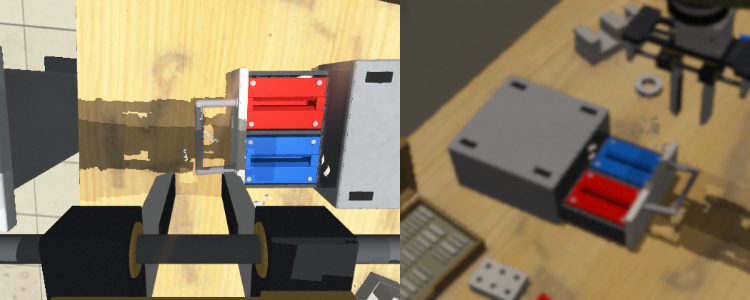

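Wrist image shows both holders in view (red upper, blue lower; blue slot around full-image px (395,225)); scene agrees. Measuring the slot's mouth.

```bash
cat >> h.py <<'E'
def plane(c,u,v,z):
    K=c['intrinsics'];T=np.linalg.inv(c['view']);d=T[:3,:3]@np.stack([(u-K[0,2])/K[0,0],(v-K[1,2])/K[1,1],np.ones(len(u))])
    s=(z-T[2,3])/d[2]; return (T[:3,3:]+s*d).T
E
python3 - <<'E'
from h import *
a=np.radians(5.2); cx=np.array([np.cos(a),np.sin(a)]); cy=np.array([-cx[1],cx[0]])
for n in('wrist','scene','side'):
    c=shot(n); P,u,v=pts(c); H=hsv(c)[v,u]; Q=plane(c,u,v,.053); d=Q[:,:2]-[.754,.085]; x=d@cx; y=d@cy
    s=(x>-.206)&(x<-.110)&(y>-.06)&(y<-.022)&(P[:,2]<.049)
    if s.sum()>10: print(n,'slot',s.sum(),'x',np.percentile(x[s],[1,99]).round(4),'y',np.percentile(y[s],[2,98]).round(4),cv2.minAreaRect((Q[s,:2]*1000).astype(np.float32)))
    # screws/outer top face by blue at z~.053
    b=(H[:,0]>100)&(H[:,0]<130)&(H[:,1]>120)&(abs(P[:,2]-.053)<.004)&(x>-.25)&(x<-.08)&(y<.0)&(y>-.09)
    print(n,'face',b.sum(),'x',np.percentile(x[b],[.5,99.5]).round(4),'y',np.percentile(y[b],[.5,99.5]).round(4))
c=shot('wrist'); 
im=cv2.resize(c['img'][160:290,310:480],(680,520),interpolation=cv2.INTER_CUBIC); cv2.imwrite('pics/slot.png',im)
E
```

```text
wrist slot 798 x [-0.2041 -0.1195] y [-0.046  -0.0352] ((596.7553100585938, 30.457637786865234), (86.0033950805664, 11.913000106811523), 5.040247917175293)
wrist face 5694 x [-0.2113 -0.1063] y [-0.076  -0.0056]
scene slot 106 x [-0.2055 -0.1228] y [-0.0565 -0.0253] ((594.8872680664062, 30.293758392333984), (84.79865264892578, 34.64539337158203), 4.7821455001831055)
scene face 585 x [-0.2072 -0.106 ] y [-0.0749 -0.0033]
side slot 41 x [-0.2025 -0.1239] y [-0.0487 -0.0395] ((595.1607055664062, 26.205692291259766), (79.88745880126953, 9.714376449584961), 5.999605178833008)
side face 513 x [-0.2107 -0.106 ] y [-0.076  -0.0051]
```

View pics/slot.png

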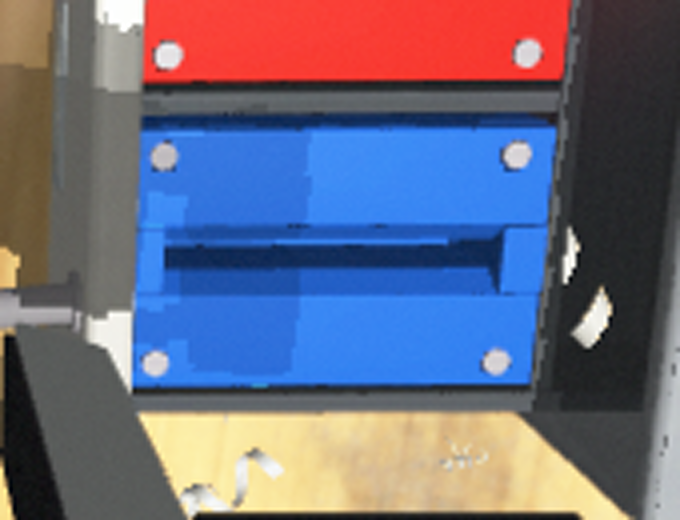

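Crop: the four screws at (164,156),(516,156),(155,362),(496,362), slot from x=165 to ~500 on row ~258 (crop ×4, offset (310,160)).

Run:
```python
from h import *
c=shot('wrist')
p=np.array([(164,156),(516,156),(155,362),(496,362)],float)/4+[310,160]-.4
Q=plane(c,p[:,0],p[:,1],.0535); print(Q.round(4),Q.mean(0)); d1=Q[1]-Q[0];d2=Q[3]-Q[2];d3=Q[0]-Q[2];d4=Q[1]-Q[3]
for d in(d1,d2,d3,d4): print(np.linalg.norm(d).round(4),np.degrees(np.arctan2(d[1],d[0])).round(2))
togo([.528,-.350,.30],np.radians(8.8))
```

```text
[[ 0.5504  0.053   0.0535]
 [ 0.6399  0.0609  0.0535]
 [ 0.5555 -0.0026  0.0535]
 [ 0.6454  0.0053  0.0535]] [0.59781143 0.02912864 0.0535    ]
0.0899 5.03
0.0902 5.03
0.0559 95.32
0.0558 95.62
shift [-13.8    0.6   -1.67] turn [-0.    0.    8.62]
```

```bash
python3 -m inch '0 -1 .04 -.15 0 0 0;0 -1 .04 -.15 0 0 0;0 -1 .04 -.15 0 0 0;0 -1 .04 -.15 0 0 0;0 -1 .04 -.15 0 0 0;0 -1 .04 -.15 0 0 0;0 -1 .04 -.15 0 0 0;0 -1 .04 -.15 0 0 0;0 -1 .04 0 0 0 0;0 -1 .04 0 0 0 0' >/dev/null
python3 -m inch '0 -1 .04 0 0 0 0;0 -.8 0 0 0 0 1;0 0 0 0 0 0 1;0 0 0 0 0 0 1;0 0 0 0 0 0 1;0 0 0 0 0 0 1;0 0 0 0 0 0 1;0 0 0 0 0 0 1;0 0 0 0 0 0 1;0 0 0 0 0 0 .6'
python3 - <<'E'
from h import *
c=shot('wrist','w3.png'); P,u,v=pts(c); H=hsv(c)[v,u]; 
b=(H[:,0]>100)&(H[:,0]<130)&(H[:,1]>120)&(P[:,2]>.058)&(P[:,2]<.08); Q=plane(c,u[b],v[b],.068)
print(b.sum(),cv2.minAreaRect((Q[:,:2]*1000).astype(np.float32)),cv2.minAreaRect((P[b,:2]*1000).astype(np.float32)),np.percentile(P[b,2],[5,50,95]))
togo([.528,-.350,.20],np.radians(8.8))
E
```

```text
time_s: 11.75
ee_pos: [0.5181, -0.2908, 0.286]
eef_rot: [-3.141, 0.001, 0.153]
force: [0.2, 0.8, -0.3]
grip_width: 0.0471
grip_force: 0.0
1178 ((531.4217529296875, -350.6255187988281), (93.92967224121094, 15.268767356872559), 7.55985689163208) ((531.4627685546875, -351.57012939453125), (93.88632202148438, 14.650561332702637), 7.405628204345703) [0.06352047 0.06803877 0.06949811]
shift [0.04 2.   2.87] turn [-0.    0.   -0.03]
```

View pics/w3.png

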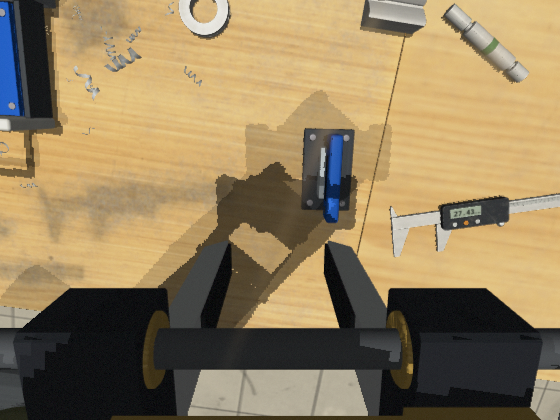

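Blue bar seen at px (333,178), in its rest at (328,170); moving above it and re-measuring.

```bash
python3 -m inch '0 .4 .7 .9 0 0 0;0 0 .7 .9 0 0 0;0 0 .6 .9 0 0 0;0 0 0 0 0 0 .1;0 0 0 0 0 0 0'
python3 - <<'E'
from h import *
c=shot('wrist'); P,u,v=pts(c); H=hsv(c)[v,u]; 
b=(H[:,0]>100)&(H[:,0]<130)&(H[:,1]>100)&(P[:,2]>.063)&(P[:,2]<.074); Q=plane(c,u[b],v[b],.068)
print(b.sum(),cv2.minAreaRect((Q[:,:2]*1000).astype(np.float32)),cv2.minAreaRect((P[b,:2]*1000).astype(np.float32)),np.percentile(P[b,2],[5,50,95]))
x=Q[:,0];p=np.polyfit(x,Q[:,1],1);print('fit yaw',np.degrees(np.arctan(p[0])))
togo([.531,-.351,.045],np.radians(7.8))
E
```

```text
time_s: 12.42
ee_pos: [0.5397, -0.3478, 0.2067]
eef_rot: [3.141, -0.001, 0.141]
force: [0.6, -0.1, 0.4]
grip_width: 0.0471
grip_force: 0.0
1347 ((531.7711791992188, -351.8835144042969), (94.24552154541016, 13.54515552520752), 7.805312633514404) ((531.6657104492188, -351.9093322753906), (94.2471694946289, 13.667159080505371), 7.816229343414307) [0.0661078  0.06796337 0.06921473]
fit yaw 7.685137474221972
shift [-0.31  0.06  5.4 ] turn [ 0.01 -0.01  0.03]
```

```bash
python3 -m inch '0 -.29 .1 .9 0 0 .03;0 0 0 1 0 0 0;0 0 0 1 0 0 0;0 0 0 1 0 0 0;0 0 0 1 0 0 0;0 0 0 .55 0 0 0;0 0 0 0 0 0 0' >/dev/null; python3 -m inch '-.2 0 0 0 0 0 0;-.5 0 0 0 0 0 0;-1 0 0 0 0 0 0;-1 0 0 0 0 0 0;-1 0 0 0 0 0 0;-1 0 0 0 0 0 0;-1 0 0 0 0 0 0' 25
```

```text
time_s: 14.22
ee_pos: [0.5312, -0.3518, 0.0422]
eef_rot: [-3.141, 0.0, 0.135]
force: [-1.8, 5.5, 3.0]
grip_width: 0.0144
grip_force: 24.9
```

```bash
python3 -m inch '-1 0 0 -.5 0 0 0;-1 0 0 -1 0 0 0;-1 0 0 -1 0 0 0;-1 0 0 -1 0 0 0;-1 0 0 -1 0 0 0;-1 0 0 -1 0 0 0;-1 0 0 -.7 0 0 0;-1 0 0 0 0 0 0'
python3 - <<'E'
from h import *
togo([.5975,.0295,.2],np.radians(5.1))
E
```

```text
time_s: 15.22
ee_pos: [0.5315, -0.3528, 0.2302]
eef_rot: [3.139, -0.003, 0.135]
force: [0.1, -0.0, -1.8]
grip_width: 0.0137
grip_force: 25.0
shift [  3.89 -12.34   0.98] turn [ 0.02 -0.01  0.26]
```

```bash
python3 -m inch '-1 .3 -.95 0 0 0 0;-1 .3 -.95 0 0 0 0;-1 .3 -.95 0 0 0 0;-1 .3 -.95 0 0 0 0;-1 .3 -.95 0 0 0 0;-1 .3 -.95 0 0 0 0;-1 .3 -.95 0 0 0 0;-1 .3 -.95 0 0 0 0;-1 .3 -.95 0 0 0 0;-1 .3 -.95 0 0 0 0'>/dev/null; python3 -m inch '-1 .3 -.95 0 0 0 0;-1 .3 -.95 0 0 0 0;-1 .3 -.95 .5 0 0 .26;-1 0 0 .5 0 0 0;-1 0 0 0 0 0 0;-1 0 0 0 0 0 0'
python3 - <<'E'
from h import *
c=shot('wrist','w4.png'); P,u,v=pts(c); H=hsv(c)[v,u]; z=ctrl.get_obs()['ee_pos'][2]; print(z)
zt=z-.0342+.06
b=(H[:,0]>100)&(H[:,0]<130)&(H[:,1]>100)&(abs(P[:,2]-zt)<.008)
print(b.sum(),cv2.minAreaRect((P[b,:2]*1000).astype(np.float32)),np.percentile(P[b,2],[5,50,95]))
t=(H[:,0]>100)&(H[:,0]<130)&(H[:,1]>100)&(abs(P[:,2]-.053)<.005)
if t.sum(): print(t.sum(),cv2.minAreaRect((P[t,:2]*1000).astype(np.float32)))
togo([.5975,.0295,.1],np.radians(5.1))
E
```

```text
time_s: 17.23
ee_pos: [0.5973, 0.0296, 0.1983]
eef_rot: [3.141, -0.0, 0.089]
force: [1.1, -0.4, -1.6]
grip_width: 0.0139
grip_force: 25.0
0.19851906574610684
4967 ((597.826904296875, 28.52916145324707), (95.07453918457031, 14.447010040283203), 4.976333141326904) [0.22205038 0.22405328 0.22514413]
5854 ((603.1387939453125, 29.960914611816406), (101.46537017822266, 70.01567077636719), 5.556557655334473)
shift [-0.    0.01  3.28] turn [ 0. -0. -0.]
```

View pics/w4.png

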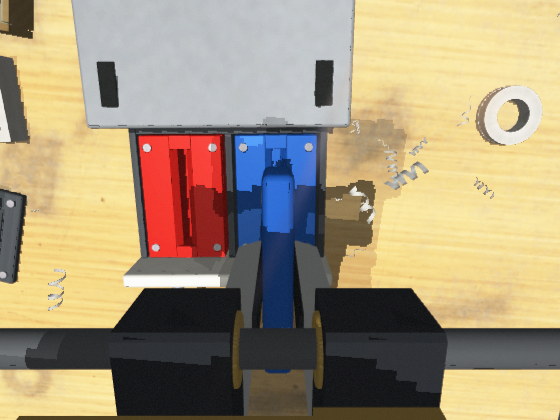

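View: bar at (278,265) over the blue holder; its rear screws at (243,147),(309,147). Cross-check the centre with them.

Run:
```python
from h import *
c=shot('wrist'); g=cv2.cvtColor(c['img'],cv2.COLOR_BGR2HSV)
w=((g[...,1]<60)&(g[...,2]>120)).astype(np.uint8)
k,l,st,ce=cv2.connectedComponentsWithStats(w)
q=[min(ce[1:],key=lambda e:np.hypot(*(e-t))) for t in((243,147),(309,147))]; q=np.array(q); print(q)
Q=plane(c,q[:,0],q[:,1],.0535); a=np.radians(5.1); print(Q,np.linalg.norm(Q[0]-Q[1]),Q.mean(0)[:2]-.045*np.array([np.cos(a),np.sin(a)]))
```

```text
[[242.58823529 147.07843137]
 [308.30612245 146.71428571]]
[[0.6396568  0.06162863 0.0535    ]
 [0.64491632 0.0057856  0.0535    ]] 0.05609016212127337 [0.59746471 0.02970687]
```

```bash
python3 -m inch '-1 0 -.03 .6 0 0 0;-1 0 0 .8 0 0 0;-1 0 0 .8 0 0 0;-1 0 0 .7 0 0 0;-1 0 0 .5 0 0 0;-1 0 0 .15 0 0 0;-1 0 0 .15 0 0 0;-1 0 0 .15 0 0 0;-1 0 0 0 0 0 0;-1 0 0 0 0 0 0'
```

```text
time_s: 18.58
ee_pos: [0.5973, 0.0315, 0.0827]
eef_rot: [3.142, -0.0, 0.09]
force: [0.5, 0.5, -2.1]
grip_width: 0.0137
grip_force: 25.0
```

```bash
python3 -m inch '-1 0 0 .12 0 0 0;-1 0 0 .12 0 0 0;-1 0 0 .12 0 0 0;-1 0 0 .12 0 0 0;-1 0 0 0 0 0 0'; python3 -m inch '-1 0 0 .1 0 0 0;-1 0 0 .1 0 0 0;-1 0 0 .05 0 0 0;-1 0 0 .05 0 0 0;-1 0 0 0 0 0 0'
```

```text
time_s: 19.2
ee_pos: [0.597, 0.0315, 0.0677]
eef_rot: [-3.142, 0.001, 0.09]
force: [0.5, -0.3, -1.9]
grip_width: 0.0138
grip_force: 25.0
time_s: 19.82
ee_pos: [0.5971, 0.0314, 0.059]
eef_rot: [-3.142, 0.0, 0.09]
force: [-0.2, 0.8, -1.6]
grip_width: 0.0136
grip_force: 25.0
```

```bash
python3 -m inch '-1 0 0 .03 0 0 0;-1 0 0 .02 0 0 0;-1 0 0 0 0 0 0'
```

```text
time_s: 20.2
ee_pos: [0.5975, 0.0314, 0.0581]
eef_rot: [3.142, -0.001, 0.09]
force: [-1.4, 0.5, 5.0]
grip_width: 0.0134
grip_force: 25.0
```

Contact with the slot floor (z force +7 N) at the expected height: home. Release.

```bash
python3 -m inch '-.6 0 0 0 0 0 0;-.5 0 0 0 0 0 0;-.4 0 0 0 0 0 0;-.4 0 0 0 0 0 0;-.4 0 0 0 0 0 0;-.4 0 0 -.3 0 0 0;-.4 0 0 -.6 0 0 0;-.4 0 0 -1 0 0 0;-.4 0 0 -1 0 0 0;-.4 0 0 -1 0 0 0'
python3 - <<'E'
from h import *
for n in('wrist','side'):
    c=shot(n,n+'5.png'); P,u,v=pts(c); H=hsv(c)[v,u]
    bl=(H[:,0]>100)&(H[:,0]<130)&(H[:,1]>100)
    b=bl&(abs(P[:,2]-.084)<.006)&(P[:,1]>-.1)&(P[:,1]<.15)
    print(n,b.sum(),cv2.minAreaRect((P[b,:2]*1000).astype(np.float32)),np.percentile(P[b,2],[5,50,95]))
a=np.array([np.cos(.0905),np.sin(.0905)]);hp=np.array([.474,.0602])
togo([hp[0]-.05,hp[1],.17],.09)
E
```

```text
time_s: 21.45
ee_pos: [0.5973, 0.0314, 0.1771]
eef_rot: [3.141, -0.002, 0.09]
force: [-0.0, -0.1, 0.5]
grip_width: 0.0282
grip_force: 0.0
wrist 2258 ((597.9082641601562, 30.275360107421875), (95.02467346191406, 13.698838233947754), 5.4222564697265625) [0.08195875 0.08394337 0.08516661]
side 148 ((598.7813720703125, 26.79753875732422), (92.48001098632812, 18.519350051879883), 4.334153175354004) [0.07870425 0.08307596 0.08643892]
shift [-5.71 -1.47  0.27] turn [ 0.   -0.04 -0.  ]
```

View pics/side5.png

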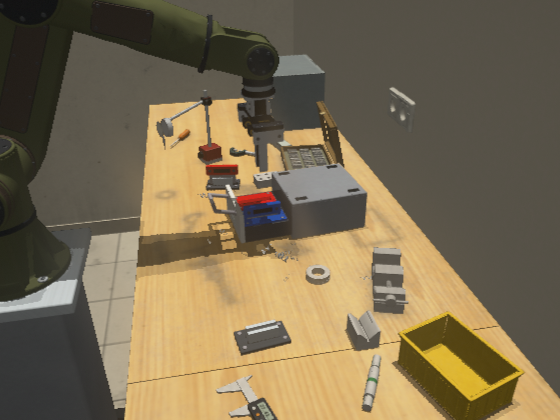

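Blue bar's top is at z 0.084 (home, expected 0.084), at (266,214) in the drawer; red gauge still in its rest at (222,177). Now the handle again.

```bash
python3 -m inch '-.3 -1 -.27 -.3 0 0 -1;-.3 0 0 -.3 0 0 -1;-.3 0 0 -.3 0 0 -1;-.3 0 0 0 0 0 -1;-.3 0 0 0 0 0 -1;-.3 0 0 0 0 0 -1;-.3 0 0 0 0 0 -1;-.3 0 0 0 0 0 -1;-.3 0 0 0 0 0 -.6;-.3 0 0 0 0 0 0'
python3 - <<'E'
from h import *
togo([.474,.0602,.2],1.659)
E
```

```text
time_s: 22.8
ee_pos: [0.5664, 0.0368, 0.2016]
eef_rot: [-3.142, -0.0, 1.59]
force: [0.4, -0.9, 0.1]
grip_width: 0.0326
grip_force: 0.0
shift [ 0.84 -3.07  0.05] turn [-0.  -0.  -0.4]
```

```bash
python3 -m inch '-.3 .28 -1 0 0 0 0;-.3 .28 -1 0 0 0 0;-.3 .28 -1.0 0 0 0 0;-.3 0 -.07 0 0 0 -.4;-.3 0 0 0 0 0 0;-.3 0 0 0 0 0 0'
python3 - <<'E'
from h import *
c=shot('wrist'); P,u,v=pts(c)
e=[np.cos(.0905),np.sin(.0905)]; d=P[:,:2]-[.474,.0602]; x=d@np.array(e); y=d@np.array([-e[1],e[0]])
m=(abs(x)<.025)&(abs(y)<.035)&(P[:,2]>.075)&(P[:,2]<.1); print('bar x',m.sum(),np.percentile(x[m],[5,50,95]))
togo([.474,.0602,.0715],1.659)
E
```

```text
time_s: 23.55
ee_pos: [0.4742, 0.0601, 0.2015]
eef_rot: [-3.142, 0.0, 1.658]
force: [0.4, -1.3, -0.1]
grip_width: 0.0329
grip_force: 0.0
bar x 1068 [-0.00294847  0.00167417  0.00572548]
shift [ 0.   -0.    4.33] turn [-0.   -0.   -0.01]
```

Bar confirmed under the fingers; descend, pinch, push shut by ~0.130 m.

```bash
python3 -m inch '-.3 0 0 1 0 0 0;-.3 0 0 1 0 0 0;-.3 0 0 1 0 0 0;-.3 0 0 .9 0 0 0;-.3 0 0 .43 0 0 0;-.3 0 0 0 0 0 0;-1 0 0 0 0 0 0;-1 0 0 0 0 0 0;-1 0 0 0 0 0 0;-1 0 0 0 0 0 0' 25
python3 -m inch '-1 0 .2 0 0 0 0;-1 0 .4 0 0 0 0;-1 0 .5 0 0 0 0;-1 0 .5 0 0 0 0;-1 0 .5 0 0 0 0;-1 0 .5 0 0 0 0;-1 0 .5 0 0 0 0;-1 0 .5 0 0 0 0;-1 0 .4 0 0 0 0;-1 0 .2 0 0 0 0'
python3 -c "
from h import *
togo([.6038,.0722,.0715],1.659)"
```

```text
time_s: 24.85
ee_pos: [0.4743, 0.0602, 0.0722]
eef_rot: [3.141, 0.0, 1.66]
force: [-0.7, -0.5, 6.0]
grip_width: 0.0093
grip_force: 25.0
time_s: 26.1
ee_pos: [0.6001, 0.0721, 0.0722]
eef_rot: [3.141, -0.001, 1.661]
force: [-2.0, 5.2, 7.1]
grip_width: 0.0092
grip_force: 25.0
shift [-0.01  0.12  0.02] turn [ 0.01 -0.    0.01]
```

```bash
python3 -m inch '-1 0 .1 0 0 0 0;-1 0 .06 0 0 0 0;-1 0 0 0 0 0 0;-1 0 0 0 0 0 0'
```

```text
time_s: 26.6
ee_pos: [0.6047, 0.0725, 0.0723]
eef_rot: [3.14, -0.001, 1.661]
force: [0.3, 5.5, 5.0]
grip_width: 0.0092
grip_force: 25.0
```

```bash
python3 -m inch '-1 0 .04 0 0 0 0;-1 0 .03 0 0 0 0;-1 0 0 0 0 0 0'
```

```text
time_s: 26.98
ee_pos: [0.6052, 0.0725, 0.0722]
eef_rot: [-3.139, -0.001, 1.661]
force: [-13.1, 4.0, 13.1]
grip_width: 0.0094
grip_force: 25.0
```

Stop reached (−13 N). Release, rise and check.

```bash
python3 -m inch '-1 0 -.03 0 0 0 0;-.3 0 0 0 0 0 0;-.3 0 0 0 0 0 0;-.3 0 0 0 0 0 0;-.3 0 0 -.5 0 0 0;-.3 0 0 -1 0 0 0;-.3 0 0 -1 0 0 0;-.3 0 0 -1 0 0 0;-.3 0 0 -1 0 0 0;-.3 0 0 0 0 0 0'
python3 - <<'E'
from h import *
a=np.radians(5.1); cx=np.array([np.cos(a),np.sin(a)]); cy=np.array([-cx[1],cx[0]])
for n in('wrist','scene'):
    c=shot(n,n+'6.png'); P,u,v=pts(c); d=P[:,:2]-[.754,.085]; x=d@cx; y=d@cy
    m=(x<-.13)&(x>-.18)&(abs(y)<.07)&(P[:,2]>.06)&(P[:,2]<.11); print(n,m.sum(),np.percentile(x[m],[5,50,95]))
E
```

```text
time_s: 28.22
ee_pos: [0.6063, 0.0721, 0.2099]
eef_rot: [3.137, 0.0, 1.66]
force: [-0.5, 0.1, -0.2]
grip_width: 0.0326
grip_force: 0.0
wrist 1832 [-0.15258169 -0.14690601 -0.13322623]
scene 162 [-0.15538738 -0.15069121 -0.13364976]
```

View pics/scene6.png

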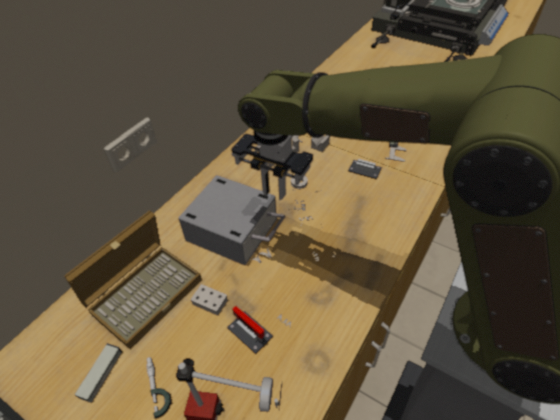

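The handle is back at its first measured position (drawer shut, box at (230,218)), the blue rest at (366,169) is empty, and the red gauge is at (250,322) as before.

```bash
python3 -c "
from station import ticket
print(ticket.hand_in())"
```

```text
the job is handed in; nothing more can be done
None
```

I handed the job in at about 28 s of the 64 s allowed: the blue gauge is home in the blue holder and released, the drawer is shut against its stop, and the red gauge still stands in its rest; the hand-in returned no verdict.

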